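# Half-open the walnut canister

### The arm

A 7-joint arm with a two-finger parallel gripper is mounted at the origin on the work surface. World frame = base frame: x ahead of the robot, y to its left, z up, the work surface at z = 0. Lengths are in m, angles in rad, forces in N, time in s.
With the tool pointing down it reaches from about 0.4 to 0.85 m from the base axis. Payload 4.4 kg.
Tool frame: the origin (TCP) lies at the very end of the fingers, on their centre line; the grasp point (between the pads) lies 19 mm behind it; z points along the fingers, x is the direction in which the jaws open and shut, and the axes are right-handed (so a half turn about z gives the same grasp; the last joint's range is limited). The gripper opens to 94 mm and grips with 3 to 60 N. Pads are 16 mm wide; open, the fingers measure 119 mm over their backs; the gripper's body (75 mm by 177 mm) begins 78 mm behind the grasp point.
Start: joints at [1.163, 0.628, 0.038, 1.517, -0.027, 0.996, -0.02], TCP at [0.218, -0.612, 0.205] pointing down, gripper open.
Joint ranges: [-3.06, 3.06], [-0.37, 2.12], [-1.25, 1.32], [0.18, 2.47], [-1.1, 4.24], [0.23, 1.98], [-2.94, 2.94]. Speed limits (rad/s): [2.57, 2.57, 3.14, 3.14, 3.14, 3.14, 3.14].

### API

Orientations are given as a unit quaternion [w, x, y, z].
In Python, from plant import bot, eyes gives the robot as it stands.
- The arm moves only by the shell command python3 -m crank 'ROWS' [FORCE]. ROWS is JSON, a list that holds one entry, the list of rows, each a list of 5 numbers: the finger opening in mm, from 0 to 94, then the shift along the tool's x, y, z in mm, then the turn about the tool's z in rad. In form: [[[gripper, dx, dy, dz, turn], ...]]. A call has 1 to 10 rows; each row is the pose to reach, as a shift and turn from the pose commanded when the call began, along the tool's axes at that moment; what a row does not reach only later rows make up. A row lasts 1/10 s, in which the tool goes at most 50 mm and 8.59 degrees, less where a joint would pass 70% of its speed; a pose out of reach is approached as far as the arm can. A call with a gripper value outside its range is refused whole. The fingers move at their own pace and stop on an object; FORCE is the grip in N (left out, the last holds). Time passes only in rows, so rows that repeat a pose let the fingers close. It gives the time, the measured TCP pose, the force and the opening at its end, in the units of the state.
- bot.get_state(): the state, without advancing time (a new reading comes with each control period).
- eyes.grab_frame(name): name is "scene" or "side" or "wrist"; returns (picture, depth): 480x640x3 uint8, red, green, blue; 480x640 float32, m along the optical axis (not along the pixel's ray), 0 where there is no reading.
- eyes.camera_model(name): a dict with "mtx" (3x3 intrinsics, pixels), "cam_to_world" (4x4, takes a point from camera to world coordinates). Camera axes: x right, y down, z forward; pixel columns grow to the right and rows downward; lengths in m; the calibration is good to about 2 mm. A picture is of the moment at which its call begins: read the wrist's pose just before it. camera_model takes no time and is no camera call; for the wrist camera it gives the pose at the moment of the call.
- bot.finish_job(): hands the job in, once; it reports no verdict.
The state is a dict: "clock": time; "joints": joint angles; "qvel": joint speeds; "joint_efforts": joint torques, N m; "tcp_pos": TCP position; "eef_rot": TCP orientation; "contact_force": force on the tool from outside, world axes, zero at the start; "ft_torque": the same for the moment, N m; "width": opening from 0.0 (shut) to 1.0 (fully open).
Only numpy, scipy, OpenCV 4.12 (cv2) and the standard library are available. Lean on these libraries where they do the work, as an engineer would, in place of code of your own. Each camera call takes 0.05 s, during which the arm holds its last target. There are 200 camera calls.

### The job

The swivel cover of the sloping walnut canister is pinned shut. Pull its spring knob straight out, swing the cover down the slope to the very next hole, which leaves the mouth half open, let the pin snap fully home there and take the hand away. Do not knock or shift the things standing around it.

Things in the scene. Friction and masses are not known exactly. Their poses are not given: they have to be found in the camera images.
- canister: Walnut canister, fixed, stainless, 241 (x) x 170 (y) x 272 mm high. Origin: centre of underside; x from its low front to its tall back, z up. From local x -121 to +35 mm a flat steel face slopes at 35 degrees, rising from 45 mm high in front to 154 mm at the upright wall of the back box (local x +35). The cover closes a round 56 mm mouth in the face.
- overhang (a point): Middle of the lower front edge of the cherry top (overhangs the face by 36 mm, full width). With the cover shut it is 86 mm above the grip point and only 8 mm further back, so a vertical gripper does not fit over the knob: come square to the face, tool tilted 35 degrees, fingers closing across the slope (y of pivot). Fixed.
- pivot (a point): Pivot of the swivel cover, on the face's surface, fixed. z: out, square to the face (pivot axis and pull direction); x straight up the slope; y across it. The three pin holes lie on a circle of 105 mm radius about it, at 50 (shut), 90 (next, half open) and 130 degrees (wide open) from x towards y, counter-clockwise seen from outside.
- next_hole (a point): Centre of the mouth of the next hole (half open), on the face's surface; same axes as pivot. Fixed. The holes are 15 mm wide and the pin is 12 mm with a round end, so it finds the hole from 3 mm off centre.
- knob_grip (a point): Grip point on the axis of the spring knob, 38 mm out from the face with the pin home; moves with knob and cover. Plain black cylinder, 30 mm diameter, from 18 mm below to 14 mm above this point, on the cover's free end. z out along the knob, square to the face; x from pivot to knob. Below it a 20 mm bushing; cover 6.5 mm over the face.
- cover (a joint): Swivel angle of the cover, rad: 0 shut (knob under the overhang), 0.698 (40 degrees) next hole, half open, 1.396 last hole, wide open. Growing = counter-clockwise seen from outside, knob going down the slope. Flat dark steel paddle, 118 mm long, 72 mm wide; turns stiffly (about 3 N at the knob), stays where left. Play in a hole 0.015 rad.
- plunger (a joint): How far the spring knob with its pin is pulled out, m: 0 = pin fully home in a hole, about 0.009 = its tip just rides on the face, 0.020 = stop. 12 to 16 mm is a good pull. The spring pulls it in with about 4.5 N when home and 9 N at 0.014; let go over a hole it snaps in.
- pitcher: Bystander: green ceramic pitcher, 120 mm diameter, 180 mm high, handle to its y. Origin: centre of underside. Loose.
- honey_pot: Bystander: bamboo honey pot with a knobbed lid, 86 mm diameter, 116 mm high. Origin: centre of underside. Loose.
- egg_holder: Bystander: white plastic egg holder with six eggs, 110 x 160 x 72 mm. Origin: centre of underside. Loose.
- glass_bowl: Bystander: small glass bowl, 110 mm diameter, 45 mm high, in front of the canister's low edge. Origin: centre of underside. Loose.
- latch_tin: Bystander: small round stainless canister with lid and latch, 100 mm diameter, 122 mm high, beside the walnut canister. Origin: centre of underside. Loose.
- jam_jar: Bystander: jam jar, 72 mm diameter, 100 mm high, at the walnut canister's other side. Origin: centre of underside. Loose.
- mug: Bystander: white mug, 80 mm diameter, 90 mm high. Origin: centre of underside. Loose.

How it is judged:
On the way:
1. The knob is pulled out until the pin is clear of the shut hole (value of joint plunger above 0.0085 m and value of joint cover below 0.2 rad), for 0.05 s.
At the end, for the whole second after the job is handed in: The cover stands in the next hole (0.698 rad within 0.04, half open) with the pin fully home (plunger within 2.5 mm of 0) and released; no bystander has moved more than 30 mm (value of joint cover between 0.658 and 0.738 rad and value of joint plunger below 0.0025 m); the robot touches nothing.
It fails at once if one of the things standing around is shifted more than 30 mm (distance of any of pitcher, honey_pot, egg_holder, glass_bowl, latch_tin, jam_jar, mug from where it was at the start of the episode above 0.03 m).
It also fails if it takes over 38 s, if anything falls off the work surface, if the arm or the gripper's body presses on something with over 40 N, if the wrist force passes 120 N, or if a joint passes its speed limit or range.

## Working session

There is one attempt and no reset: what is moved stays moved. The work goes in short steps, Python scripts to look and compute and a shell command to move; the robot and the scene stay as the last step left them, time stands still between calls to the robot, and variables do not carry over. Pictures are saved under pics/ and viewed, about 8 in all and at most 12, crops included, and the job is handed in when it is done.

```bash
mkdir -p pics; ls
python3 - <<'E'
from plant import bot, eyes
import cv2,numpy as np
s=bot.get_state(); print({k:np.round(v,3).tolist() for k,v in s.items()})
for n in("scene","side"):
    p,d=eyes.grab_frame(n); cv2.imwrite(f"pics/{n}0.png",p[:,:,::-1]); np.savez(f"pics/{n}0.npz",p=p,d=d,**eyes.camera_model(n))
    m=eyes.camera_model(n); print(n,np.round(m["mtx"],1).tolist(),np.round(m["cam_to_world"],3).tolist())
E
```

```text
pics
{'clock': 0.0, 'joints': [1.163, 0.629, 0.038, 1.518, -0.027, 0.996, -0.02], 'qvel': [-0.0, -0.0, -0.0, -0.0, -0.002, -0.001, 0.001], 'joint_efforts': [-0.001, -54.972, 1.143, -18.664, -0.052, 0.024, 0.0], 'tcp_pos': [0.218, -0.612, 0.205], 'eef_rot': [-0.001, 0.817, -0.577, -0.001], 'contact_force': [-0.16, 0.727, -0.51], 'ft_torque': [0.019, -0.0, -0.003], 'width': 1.0}
scene [[608.0, 0.0, 313.0], [0.0, 608.0, 241.8], [0.0, 0.0, 1.0]] [[0.57, 0.645, -0.509, 1.175], [0.822, -0.436, 0.368, -0.392], [0.015, -0.628, -0.778, 1.119], [0.0, 0.0, 0.0, 1.0]]
side [[453.7, 0.0, 320.7], [0.0, 453.7, 238.4], [0.0, 0.0, 1.0]] [[-0.738, -0.496, 0.458, 0.144], [-0.675, 0.552, -0.489, 0.505], [-0.01, -0.67, -0.742, 0.87], [0.0, 0.0, 0.0, 1.0]]
```

View pics/scene0.png

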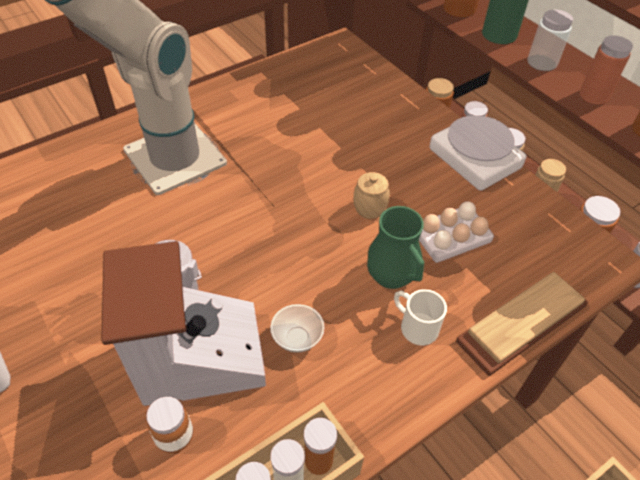

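View pics/side0.png

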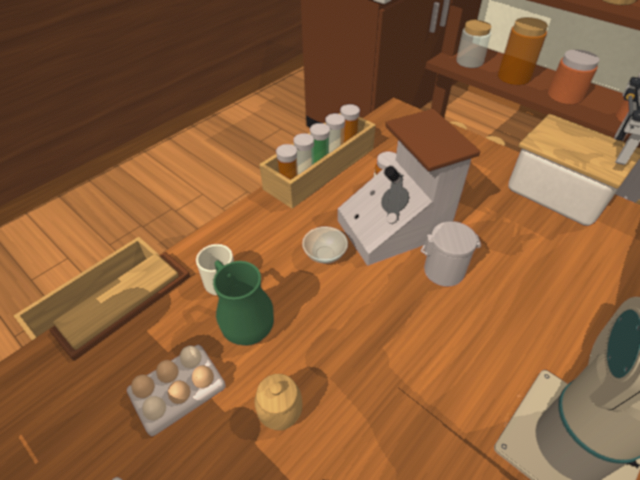

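```bash
cat > h.py <<'E'
import numpy as np,cv2
def load(n):
    z=np.load(f"pics/{n}.npz"); return z["p"],z["d"],z["mtx"],z["cam_to_world"]
def cloud(d,K,T):
    v,u=np.mgrid[:480,:640]; c=np.stack([(u-K[0,2])/K[0,0]*d,(v-K[1,2])/K[1,1]*d,d],-1)
    return c@T[:3,:3].T+T[:3,3]
def ray(u,v,K,T):
    r=T[:3,:3]@np.linalg.inv(K)@np.array([u,v,1.]); return T[:3,3],r/np.linalg.norm(r)
def onplane(u,v,K,T,n,c):
    o,r=ray(u,v,K,T); return o+r*((c-n@o)/(n@r))
E
python3 - <<'E'
from h import *
np.set_printoptions(precision=4,suppress=True)
for n,poly in(("scene0",[[180,348],[212,362],[256,365],[250,330],[232,310],[225,345]]),("side0",[[345,215],[372,190],[382,205],[368,235],[360,235]])):
    p,d,K,T=load(n); P=cloud(d,K,T)
    m=np.zeros((480,640),np.uint8); cv2.fillPoly(m,[np.array(poly)],1)
    X=P[(m>0)&(d>0)]; 
    for _ in range(4):
        c=X.mean(0); nn=np.linalg.svd(X-c,full_matrices=False)[2][2]; nn*=np.sign(nn[2]); X=X[abs((X-c)@nn)<.004]
    print(n,len(X),"normal",nn,"tilt",np.degrees(np.arccos(nn[2])),"az",np.degrees(np.arctan2(nn[1],nn[0])),"c",nn@c, "std",((X-c)@nn).std())
    # dark blobs
    r=(cv2.cvtColor(p,cv2.COLOR_RGB2GRAY)<75).astype(np.uint8)
    box=(165,290,270,385) if n[1]=="c" else (335,155,435,260)
    sub=np.zeros_like(r); sub[box[1]:box[3],box[0]:box[2]]=r[box[1]:box[3],box[0]:box[2]]
    k,l,st,ce=cv2.connectedComponentsWithStats(sub)
    for i in range(1,k):
        if st[i,4]>4: print(st[i],ce[i],onplane(*ce[i],K,T,nn,nn@c))
    x0,y0,x1,y1=box; cv2.imwrite(f"pics/{n}c.png",cv2.resize(p[y0-20:y1+10,x0-20:x1+10,::-1],None,fx=4,fy=4,interpolation=cv2.INTER_CUBIC))
a=cv2.imread("pics/scene0c.png");b=cv2.imread("pics/side0c.png")
h=max(a.shape[0],b.shape[0]); f=lambda q:cv2.copyMakeBorder(q,0,h-q.shape[0],0,0,cv2.BORDER_CONSTANT)
o=cv2.hconcat([f(a),f(b)]);print(o.shape,a.shape);cv2.imwrite("pics/crop0.png",cv2.resize(o,None,fx=.72,fy=.72,interpolation=cv2.INTER_AREA))
E
```

```text
scene0 1515 normal [0.2306 0.5302 0.8159] tilt 35.32315399578071 az 66.49124283758542 c 0.11516431602413599 std 0.0014600975028400181
[165 315  41  28 426] [191.5962 327.1667] [ 0.5692 -0.2296  0.1295]
[246 345   5   4  12] [248.     346.5833] [ 0.6276 -0.1475  0.0596]
[217 351   5   5  13] [218.7692 352.9231] [ 0.6287 -0.2087  0.099 ]
side0 621 normal [0.2745 0.5122 0.8138] tilt 35.52892483436917 az 61.81504545037972 c 0.1467221377422751 std 0.0013439371454934533
[414 155  21  17  77] [424.8701 164.1818] [ 0.5455 -0.2924  0.1803]
[385 167  17  16 160] [392.0938 173.9437] [ 0.6104 -0.2569  0.1361]
[355 215   3   3   6] [356.1667 216.    ] [ 0.6289 -0.1447  0.0592]
(540, 1060, 3) (500, 540, 3)
```

View pics/crop0.png

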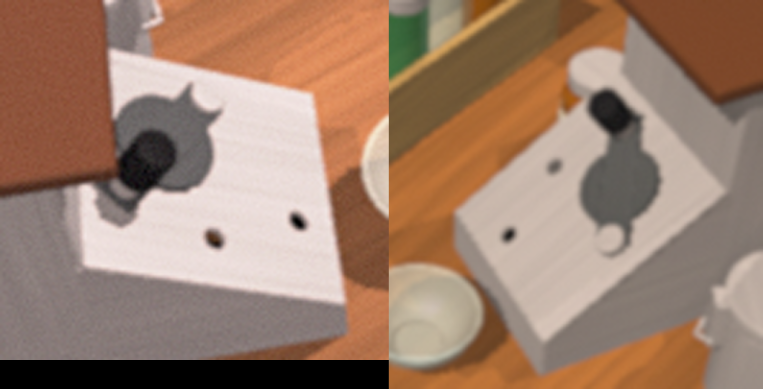

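```bash
cat > g.py <<'E'
from h import *
np.set_printoptions(precision=4,suppress=True)
from scipy.optimize import least_squares
A=load("scene0")[2:];B=load("side0")[2:]
def tri(a,b):
    (o1,r1),(o2,r2)=ray(*a,*A),ray(*b,*B)
    s=np.linalg.lstsq(np.stack([r1,-r2],1),o2-o1,rcond=None)[0]
    p,q=o1+r1*s[0],o2+r2*s[1]; return (p+q)/2,np.linalg.norm(p-q)
def frame(phi,t=np.radians(35)):
    c,s=np.cos(phi),np.sin(phi)
    x=np.array([-c*np.cos(t),-s*np.cos(t),np.sin(t)]);y=np.array([s,-c,0]);z=np.cross(x,y);return np.stack([x,y,z],1)
def local(deg,h): a=np.radians(deg); return np.array([.105*np.cos(a),.105*np.sin(a),h])
E
python3 - <<'E'
from g import *
H90=((219.3,352.7),(372.3,193)); H130=((248,346.6),(356.4,216.4))
# knob top centre, from crop
C=lambda u,v:(145+u/2.88,270+v/2.88); D=lambda u,v:(315+(u-389)/2.88,135+v/2.88)
KT=(C(157,146),D(604,101))
for n,(a,b) in dict(H90=H90,H130=H130,top=KT).items(): print(n,*tri(a,b))
obs=[(local(90,0),A,H90[0]),(local(90,0),B,H90[1]),(local(130,0),A,H130[0]),(local(130,0),B,H130[1])]
def proj(X,M): K,T=M; c=T[:3,:3].T@(X-T[:3,3]); q=K@c; return q[:2]/q[2]
f=lambda q:np.concatenate([proj(q[:3]+frame(q[3])@l,M)-o for l,M,o in obs])
r=least_squares(f,[.53,-.25,.09,1.17],x_scale=[.1,.1,.1,1]); q=r.x; F=frame(q[3]); print(q,np.degrees(q[3]),"res",r.fun)
for d in(50,90):
    for h in(0,.038,.052): print(d,h,q[:3]+F@local(d,h),"px",proj(q[:3]+F@local(d,h),A),proj(q[:3]+F@local(d,h),B))
print("pivot",q[:3],"px",proj(q[:3],A),proj(q[:3],B)); 
loc=F.T@(load("scene0")[3][:3,3]-q[:3])
# face extent: canister origin: face x -121..35
print("tri top local",F.T@(tri(*KT)[0]-q[:3]), "expect",local(50,.052)); np.savez("pose.npz",q=q)
E
```

```text
H90 [ 0.6281 -0.2064  0.0961] 0.0020907250724455564
H130 [ 0.6277 -0.1462  0.0578] 0.002614076863141321
top [ 0.5957 -0.2198  0.1793] 8.474004697142158e-05
[ 0.5316 -0.165   0.0963  1.1622] 66.58706882006341 res [ 0.3141  0.1283  0.549  -0.2245  0.5622  0.1009  0.6063 -0.0023]
50 0 [ 0.5835 -0.2477  0.1351] px [185.9919 335.9672] [398.6701 180.8152]
50 0.038 [ 0.5921 -0.2277  0.1662] px [195.6212 325.2357] [392.3083 173.3834]
50 0.052 [ 0.5953 -0.2204  0.1777] px [199.2636 321.1764] [389.8782 170.5446]
90 0 [ 0.628  -0.2068  0.0963] px [219.6141 352.8283] [372.849  192.7755]
90 0.038 [ 0.6367 -0.1868  0.1275] px [229.6884 342.6325] [365.9832 185.8478]
90 0.052 [ 0.6399 -0.1794  0.1389] px [233.4971 338.7779] [363.363 183.204]
pivot [ 0.5316 -0.165   0.0963] px [214.1991 306.4225] [393.9989 219.824 ]
tri top local [0.0679 0.0806 0.0537] expect [0.0675 0.0804 0.052 ]
```

```bash
python3 -m crank '[[[60,-17,44,-20,0],[60,-35,88,-50,0],[60,-52,132,-90,0],[60,-70,177,-130,0],[60,-87,221,-160,0],[60,-105,266,-190,0],[60,-122,310,-220,0],[60,-140,355,-250,0],[60,-157,400,-280,0],[60,-175,444,-300,0]]]'
cat > st.py <<'E'
from g import *
from scipy.spatial.transform import Rotation as Ro
from plant import bot
s=bot.get_state(); q=np.array(s["eef_rot"]); R=Ro.from_quat(q[[1,2,3,0]]).as_matrix()
print("t",round(s["clock"],2),"j",np.round(s["joints"],3),"p",np.round(s["tcp_pos"],4),"w",round(s["width"],3),"F",np.round(s["contact_force"],1)); print(" zt",R[:,2],"tilt",np.degrees(np.arccos(-R[2,2])),"az",np.degrees(np.arctan2(R[1,2],R[0,2])),"x",R[:,0])
E
python3 st.py
```

```text
clock: 1.1
tcp_pos: [-0.2025, -0.5981, 0.476]
eef_rot: [0.0, 0.817, -0.576, 0.0]
contact_force: [-0.8, -1.6, -0.4]
width: 0.638
t 1.1 j [ 1.792  0.463  0.115  1.073 -0.052  1.608  0.665] p [-0.2025 -0.5981  0.476 ] w 0.638 F [-0.8 -1.6 -0.4]
 zt [ 0.0003 -0.0004 -1.    ] tilt 0.02814348713980673 az -59.37647435197081 x [ 0.3358 -0.9419  0.0005]
```

```bash
python3 -m crank '[[[60,0,0,-40,0],[60,0,0,-80,0],[60,0,0,-120,0],[60,0,0,-160,0],[60,0,0,-200,0],[60,0,0,-240,0],[60,0,0,-280,0],[60,0,0,-280,0]]]' >/dev/null;python3 st.py
```

```text
t 1.9 j [ 1.55   0.386  0.838  0.524 -0.505  1.98   0.751] p [-0.18   -0.5711  0.7638] w 0.638 F [-0.3 -0.6  0. ]
 zt [-0.0649 -0.3341 -0.9403] tilt 19.90025843543738 az -100.98754529944078 x [ 0.3113 -0.902   0.2991]
```

```bash
python3 -m crank '[[[60,0,0,0,0],[60,0,0,0,0]]]' >/dev/null;python3 st.py; python3 -m crank '[[[60,10,5,-31,0],[60,20,10,-63,0],[60,30,16,-94,0],[60,30,16,-94,0]]]' >/dev/null;python3 st.py
```

```text
t 2.1 j [ 1.553  0.381  0.834  0.52  -0.499  1.98   0.75 ] p [-0.1816 -0.5685  0.7675] w 0.639 F [ 0.9 -1.1 -0.6]
 zt [-0.07   -0.3385 -0.9384] tilt 20.220977767313375 az -101.68881475796039 x [ 0.3107 -0.9013  0.3019]
t 2.5 j [ 1.785  0.314  0.14   0.454 -0.108  1.981  0.592] p [-0.1704 -0.5562  0.7972] w 0.64 F [-0.7  0.9  0.3]
 zt [-0.0742 -0.3787 -0.9225] tilt 22.7007176100488 az -101.08005191738387 x [ 0.3236 -0.8842  0.337 ]
```

```bash
python3 -m crank '[[[60,0,0,40,0],[60,0,0,80,0],[60,0,0,80,0]]]' >/dev/null;python3 st.py
```

```text
t 2.8 j [ 1.745  0.252  0.158  0.818 -0.081  1.699  0.6  ] p [-0.1807 -0.5841  0.7133] w 0.636 F [-0.4 -1.4 -0.3]
 zt [-0.0765 -0.3596 -0.93  ] tilt 21.570957191660998 az -102.00627971323448 x [ 0.3131 -0.8942  0.32  ]
```

```bash
python3 -m crank '[[[60,-32,29,-5,0],[60,-64,58,-10,0],[60,-96,87,-16,0],[60,-128,116,-21,0],[60,-160,145,-27,0],[60,-192,174,-32,0],[60,-224,203,-37,0],[60,-224,203,-37,0]]]' >/dev/null
cat >> st.py <<'E'
import sys
F=frame(np.load("pose.npz")["q"][3]); print(" want zt",-F[:,2],"F_y",F[:,1])
if len(sys.argv)>1: print(" tool d mm",R.T@np.array(eval(sys.argv[1]))*1)
E
python3 st.py 0,0,200
```

```text
t 3.6 j [ 2.353  0.323  0.276  0.703 -0.379  1.821  1.177] p [-0.4467 -0.4223  0.7221] w 0.637 F [ 0.8  0.1 -0.5]
 zt [-0.0888 -0.3749 -0.9228] tilt 22.6608753695166 az -103.3234011521549 x [ 0.3072 -0.8916  0.3327]
 want zt [-0.2279 -0.5264 -0.8192] F_y [ 0.9177 -0.3974  0.    ]
 tool d mm [  66.5341   38.8679 -184.5603]
```

```bash
python3 -m crank '[[[60,13,8,-37,0],[60,27,16,-74,0],[60,40,24,-111,0],[60,53,31,-148,0],[60,66,39,-184,0],[60,66,39,-184,0]]]' >/dev/null; python3 st.py 0,0,200
```

```text
t 4.2 j [ 2.418  0.411  0.309  0.258 -0.592  1.977  1.043] p [-0.435  -0.4558  0.839 ] w 0.638 F [ 0.7 -2.6  0.7]
 zt [-0.1557 -0.5306 -0.8332] tilt 33.56797898543532 az -106.35237619889332 x [ 0.3516 -0.818   0.4552]
 want zt [-0.2279 -0.5264 -0.8192] F_y [ 0.9177 -0.3974  0.    ]
 tool d mm [  91.0418   62.7732 -166.6461]
```

```bash
python3 st.py 430,-160,-150
```

```text
t 4.2 j [ 2.418  0.411  0.309  0.258 -0.592  1.977  1.043] p [-0.435  -0.4558  0.839 ] w 0.638 F [ 0.7 -2.6  0.7]
 zt [-0.1557 -0.5306 -0.8332] tilt 33.56797898543532 az -106.35237619889332 x [ 0.3516 -0.818   0.4552]
 want zt [-0.2279 -0.5264 -0.8192] F_y [ 0.9177 -0.3974  0.    ]
 tool d mm [ 213.7728 -408.4983  142.9346]
```

```bash
python3 -m crank '[[[60,18,-34,20,-0.08],[60,38,-72,38,-0.17],[60,60,-112,56,-0.25],[60,82,-153,70,-0.34],[60,104,-194,84,-0.43],[60,126,-236,98,-0.52],[60,148,-280,110,-0.6],[60,170,-322,122,-0.69],[60,192,-365,133,-0.78],[60,213,-408,143,-0.864]]]' >/dev/null; python3 st.py 460,230,-200
```

```text
t 5.2 j [1.346 0.105 0.065 1.18  0.275 1.339 0.989] p [-0.0263 -0.62    0.6881] w 0.638 F [-0.3 -0.8 -0.5]
 zt [-0.1891 -0.5222 -0.8316] tilt 33.7398783375056 az -109.90444143130101 x [ 0.9146 -0.402   0.0445]
 want zt [-0.2279 -0.5264 -0.8192] F_y [ 0.9177 -0.3974  0.    ]
 tool d mm [ 319.3638 -448.1554  -40.7862]
```

```bash
python3 st.py 576,570,-190 | tail -1; python3 - <<'E'
E
true
```

```text
tool d mm [ 289.235  -739.809  -248.5997]
```

```bash
python3 -m crank '[[[60,14,-35,-12,0],[60,29,-74,-25,0],[60,45,-115,-39,0],[60,61,-156,-53,0],[60,77,-198,-67,0],[60,93,-240,-81,0],[60,109,-280,-94,0],[60,125,-320,-107,0],[60,145,-370,-125,0]]]' >/dev/null; python3 st.py "(np.array([.55,-.05,.5])-s['tcp_pos'])*1000"
```

```text
t 6.1 j [ 0.87  -0.039 -0.504  1.571  0.567  1.589 -0.052] p [ 0.2569 -0.3381  0.5955] w 0.639 F [ 0.  -0.1 -0.1]
 zt [-0.1885 -0.52   -0.8331] tilt 33.57841794590532 az -109.92692445658074 x [ 0.9121 -0.4071  0.0477]
 want zt [-0.2279 -0.5264 -0.8192] F_y [ 0.9177 -0.3974  0.    ]
 tool d mm [ 145.4842 -375.6636 -125.4932]
```

```bash
python3 -m crank '[[[60,14,-35,-12,0],[60,29,-74,-25,0],[60,45,-115,-39,0],[60,61,-156,-53,0],[60,77,-198,-67,0],[60,93,-240,-81,0],[60,109,-280,-94,0],[60,125,-320,-107,0],[60,145,-375,-125,0]]]' >/dev/null; python3 st.py "(np.array([.633,-.133,.314])-s['tcp_pos'])*1000"
```

```text
t 7.0 j [ 0.062  0.503 -0.604  1.168  0.689  1.976 -0.841] p [ 0.5411 -0.0577  0.5002] w 0.64 F [ 0.4 -1.5 -0.2]
 zt [-0.192  -0.5183 -0.8334] tilt 33.554654466868115 az -110.32288395745823 x [ 0.9118 -0.4082  0.0439]
 want zt [-0.2279 -0.5264 -0.8192] F_y [ 0.9177 -0.3974  0.    ]
 tool d mm [106.3625 -79.3778 176.5071]
```

```bash
python3 -m crank '[[[60,18,-13,30,0],[60,38,-28,64,0],[60,58,-43,98,0],[60,78,-58,132,0],[60,95,-71,160,0],[60,106,-79,176,0],[60,106,-79,176,0]]]' >/dev/null; python3 st.py
python3 - <<'E'
from plant import bot, eyes
from h import *
p,d=eyes.grab_frame("wrist"); m=eyes.camera_model("wrist"); np.savez("pics/wrist0.npz",p=p,d=d,**m); cv2.imwrite("pics/wrist0.png",p[:,:,::-1])
p2,_=eyes.grab_frame("scene"); cv2.imwrite("pics/ws.png",cv2.hconcat([cv2.resize(p,(400,300)),cv2.resize(p2,(400,300))])[:,:,::-1])
E
```

```text
t 7.7 j [ 0.153  0.732 -0.558  1.266  0.796  1.672 -0.888] p [ 0.6313 -0.1348  0.3123] w 0.637 F [-0.3 -0.4  0.8]
 zt [-0.1949 -0.5199 -0.8317] tilt 33.72946108170243 az -110.55075208967303 x [ 0.9124 -0.4074  0.0408]
 want zt [-0.2279 -0.5264 -0.8192] F_y [ 0.9177 -0.3974  0.    ]
```

View pics/ws.png

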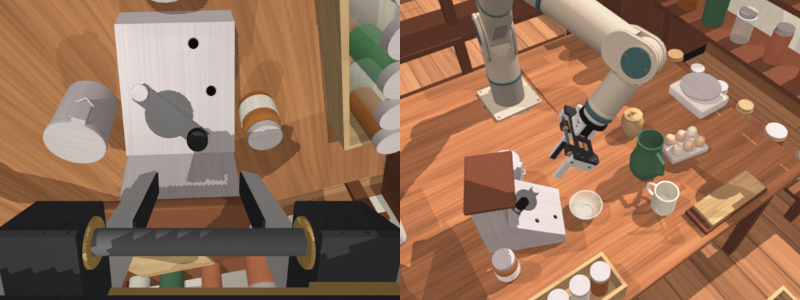

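Run:
```python
from g import *
p,d,K,T=load("wrist0"); q=np.load("pose.npz")["q"];F=frame(q[3])
pr=lambda X:(lambda c:(c[:2]/c[2]))(K@(T[:3,:3].T@(X-T[:3,3])))
for n,deg,h in(("next",90,0),("wide",130,0),("knobtop",50,.052),("knobbase",50,.020)):
    print(n,pr(q[:3]+F@local(deg,h)))
r=(cv2.cvtColor(p,cv2.COLOR_RGB2GRAY)<60).astype(np.uint8); r[300:]=0
k,l,st,ce=cv2.connectedComponentsWithStats(r)
for i in range(1,k):
    if st[i,4]>60 and 180<ce[i][0]<390: print(st[i],ce[i],onplane(*ce[i],K,T,F[:,2],F[:,2]@q[:3])-(q[:3]))
P=cloud(d,K,T); m=np.zeros((480,640),np.uint8); cv2.fillPoly(m,[np.array([[200,40],[290,40],[290,110],[210,110]])],1)
X=P[(m>0)&(d>0)]; c=X.mean(0); nn=np.linalg.svd(X-c,full_matrices=False)[2][2]; nn*=np.sign(nn[2]); print(nn,F[:,2],"height of face vs model",F[:,2]@(c-q[:3]))
kt=P[205:228,305:325].reshape(-1,3); print("knob top local",np.median((kt-q[:3])@F,0))
```

```text
next [335.2126 145.5146]
wide [306.5841  70.4201]
knobtop [312.7613 226.536 ]
knobbase [312.1663 220.2407]
[302  62  15  16 190] [308.8947  69.1895] [ 0.0981  0.0187 -0.0393]
[331 138  14  15 168] [337.4107 144.8988] [ 0.0984 -0.0422 -0.0003]
[299 204  33  38 974] [315.3881 223.1992] [ 0.0527 -0.0889  0.0424]
[239 277  15  23 206] [247.6311 290.6748] [-0.0345 -0.111   0.0809]
[383 276  15  24 203] [387.9754 290.6995] [ 0.0952 -0.1726  0.0844]
[0.2271 0.5264 0.8194] [0.2279 0.5264 0.8192] height of face vs model 0.0046979282106087965
knob top local [0.0577 0.0823 0.056 ]
```

```bash
cat > tgt.py <<'E'
exec(open("st.py").read().split("import sys")[0])
import sys
q=np.load("pose.npz")["q"];F=frame(q[3]); deg,h=map(float,sys.argv[1:3])  # h: grasp point height above face
X=q[:3]+F@(local(deg,h+.003)+[0,.0015,0])+.019*R[:,2]
print("tool d mm",R.T@(X-s["tcp_pos"])*1000,"Fz in tool",R.T@F[:,2],"TCP->face local",F.T@(s["tcp_pos"]-q[:3])*1000)
E
python3 tgt.py 50 .038
```

```text
t 7.8 j [ 0.153  0.727 -0.561  1.266  0.796  1.673 -0.888] p [ 0.6315 -0.1327  0.3156] w 0.64 F [ 0.7  0.3 -0.1]
 zt [-0.1897 -0.5193 -0.8333] tilt 33.5612443758971 az -110.06703326116163 x [ 0.9133 -0.4048  0.0444]
tool d mm [ -2.5081   3.2541 197.3477] Fz in tool [ 0.0314 -0.0269 -0.9991] TCP->face local [ 68.9386  78.7887 219.3614]
```

```bash
python3 -m crank '[[[60,-1,1,40,0],[60,-2,2,85,0],[60,-2,3,125,0],[60,-3,3,150,0],[60,-3,3,150,0]]]' >/dev/null; python3 tgt.py 50 .038;  python3 - <<'E'
from plant import bot, eyes
from h import *
p,d=eyes.grab_frame("wrist");p2,_=eyes.grab_frame("scene"); cv2.imwrite("pics/ws2.png",cv2.hconcat([cv2.resize(p,(400,300)),p2[200:500,80:480][:280].copy() if 0 else cv2.resize(p2[240:390,80:280],(400,300))])[:,:,::-1])
E
```

```text
t 8.3 j [ 0.279  0.79  -0.528  1.52   0.883  1.397 -0.988] p [ 0.5969 -0.2146  0.1911] w 0.641 F [0.  0.9 0.6]
 zt [-0.194  -0.521  -0.8312] tilt 33.77300467892733 az -110.4242048603087 x [ 0.9126 -0.4068  0.042 ]
tool d mm [ 1.5491 -2.3799 44.5369] Fz in tool [ 0.0283 -0.023  -0.9993] TCP->face local [70.3826 79.5702 66.4215]
```

View pics/ws2.png

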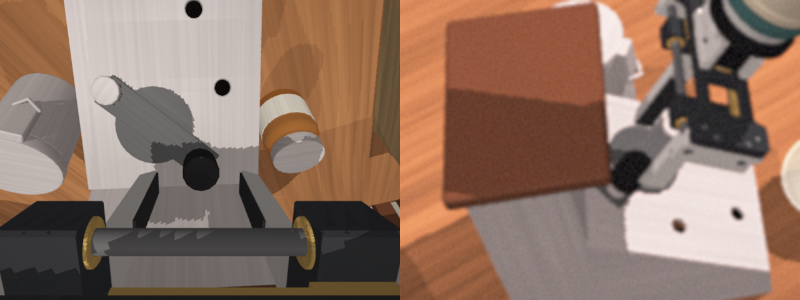

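```bash
python3 -m crank '[[[60,1,-1,15,0],[60,1,-2,30,0],[60,1,-2,40,0],[60,1,-2,43,0],[60,1,-2,43,0]]]' >/dev/null; python3 tgt.py 50 .038
```

```text
t 8.9 j [ 0.304  0.827 -0.513  1.562  0.923  1.327 -1.018] p [ 0.5917 -0.2343  0.1536] w 0.636 F [-0.1 -0.1  0.2]
 zt [-0.1915 -0.5199 -0.8325] tilt 33.64649078690114 az -110.22431546466109 x [ 0.9135 -0.4047  0.0426]
tool d mm [-0.154   1.7002  2.0568] Fz in tool [ 0.0301 -0.0253 -0.9992] TCP->face local [65.3866 82.6626 24.1174]
```

```bash
python3 -m crank '[[[20,0,0,0,0],[20,0,0,0,0],[20,0,0,0,0],[20,0,0,0,0],[20,0,0,0,0],[20,0,0,0,0]]]' 35 >/dev/null; python3 tgt.py 50 .038
```

```text
t 9.5 j [ 0.303  0.826 -0.513  1.562  0.922  1.327 -1.018] p [ 0.592  -0.2332  0.1542] w 0.316 F [-0.1  2.   2.1]
 zt [-0.1907 -0.5193 -0.8331] tilt 33.585523186263195 az -110.1689162390292 x [ 0.9135 -0.4045  0.043 ]
tool d mm [0.0406 2.2446 3.2075] Fz in tool [ 0.0305 -0.0264 -0.9992] TCP->face local [64.8473 82.457  25.2782]
```

```bash
python3 -m crank '[[[20,0,0,-4,0],[20,0,0,-8,0],[20,0,0,-11,0],[20,0,0,-14,0],[20,0,0,-14,0],[20,0,0,-14,0]]]' 35 >/dev/null; python3 tgt.py 50 .038;python3 - <<'E'
from plant import bot
from g import *
F=frame(np.load("pose.npz")["q"][3]);print("force in face axes",F.T@bot.get_state()["contact_force"])
E
```

```text
t 10.1 j [ 0.295  0.815 -0.518  1.548  0.909  1.349 -1.008] p [ 0.5946 -0.2265  0.1653] w 0.311 F [ -0.4  -1.  -10. ]
 zt [-0.1908 -0.5194 -0.833 ] tilt 33.59694388154099 az -110.17287568521269 x [ 0.9136 -0.4044  0.0428]
tool d mm [-0.1227  2.1588 16.427 ] Fz in tool [ 0.0305 -0.0262 -0.9992] TCP->face local [65.2746 82.2033 38.4893]
force in face axes [-4.8117  0.0628 -8.7984]
```

Run:
```python
exec(open("st.py").read().split("import sys")[0])
F=frame(np.load("pose.npz")["q"][3])
for t in range(4,41,4): print(t,np.round(R.T@F@(local(50+t,0)-local(50,0))*1000,1),round(-np.radians(t),3))
```

```text
t 10.1 j [ 0.295  0.815 -0.518  1.548  0.909  1.349 -1.008] p [ 0.5946 -0.2265  0.1653] w 0.311 F [ -0.4  -1.  -10. ]
 zt [-0.1908 -0.5194 -0.833 ] tilt 33.59694388154099 az -110.17287568521269 x [ 0.9136 -0.4044  0.0428]
4 [ 4.3 -5.9  0.3] -0.07
8 [  8.2 -12.1   0.6] -0.14
12 [ 11.7 -18.6   0.8] -0.209
16 [ 14.7 -25.2   1.1] -0.279
20 [ 17.2 -32.1   1.4] -0.349
24 [ 19.3 -39.1   1.6] -0.419
28 [ 20.8 -46.3   1.8] -0.489
32 [ 21.9 -53.6   2.1] -0.559
36 [ 22.4 -60.9   2.3] -0.628
40 [ 22.4 -68.2   2.5] -0.698
```

```bash
python3 -m crank '[[[20,4.3,-5.9,0.3,-0.07],[20,8.2,-12.1,0.6,-0.14],[20,11.7,-18.6,0.8,-0.21],[20,14.7,-25.2,1.1,-0.28],[20,17.2,-32.1,1.4,-0.35],[20,19.3,-39.1,1.6,-0.42],[20,20.8,-46.3,1.8,-0.49],[20,21.9,-53.6,2.1,-0.56],[20,22.4,-60.9,2.3,-0.63],[20,22.4,-68.2,2.5,-0.7]]]' 35 >/dev/null; python3 -m crank '[[[20,0,0,0,0],[20,0,0,0,0]]]'>/dev/null; python3 tgt.py 90 .038;python3 - <<'E'
from plant import bot,eyes
from g import *
F=frame(np.load("pose.npz")["q"][3]);print("force in face axes",F.T@bot.get_state()["contact_force"])
p,d=eyes.grab_frame("wrist");p2,_=eyes.grab_frame("scene"); cv2.imwrite("pics/ws3.png",cv2.hconcat([cv2.resize(p,(400,300)),cv2.resize(p2[240:390,120:320],(400,300))])[:,:,::-1])
E
```

```text
t 11.3 j [ 0.268  0.946 -0.628  1.428  0.983  1.449 -0.382] p [ 0.6374 -0.1848  0.126 ] w 0.313 F [ -5.6   2.  -10.6]
 zt [-0.1944 -0.5183 -0.8328] tilt 33.610164145140445 az -110.5585728727221 x [ 0.9295  0.1738 -0.3251]
tool d mm [-0.2167  2.9419 16.005 ] Fz in tool [ 0.037  -0.0024 -0.9993] TCP->face local [ -2.5163 104.9278  38.0221]
force in face axes [-5.7274 -5.9627 -8.9295]
```

View pics/ws3.png

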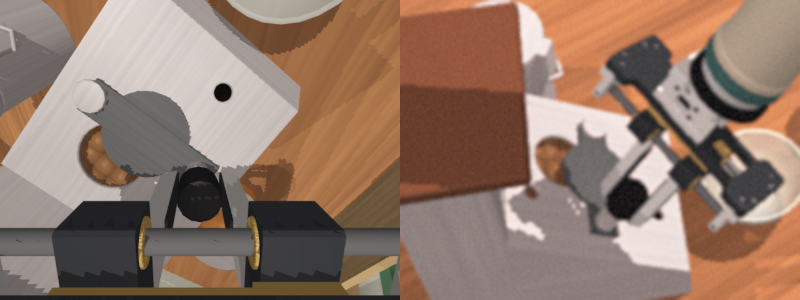

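```bash
python3 -m crank '[[[20,0,0,4,0],[20,0,0,8,0],[20,0,0,11,0],[20,0,0,14,0],[20,0,0,14,0],[20,0,0,14,0]]]' 35 >/dev/null; python3 tgt.py 90 .038;python3 - <<'E'
from plant import bot,eyes
from g import *
F=frame(np.load("pose.npz")["q"][3]);print("force in face axes",F.T@bot.get_state()["contact_force"])
E
```

```text
t 12.0 j [ 0.277  0.955 -0.624  1.443  0.994  1.43  -0.39 ] p [ 0.6345 -0.1917  0.1158] w 0.316 F [-7.   4.4 -6.5]
 zt [-0.1944 -0.5184 -0.8327] tilt 33.61824317686014 az -110.5599824882333 x [ 0.9297  0.1733 -0.3249]
tool d mm [0.3506 2.736  3.3256] Fz in tool [ 0.0369 -0.0023 -0.9993] TCP->face local [ -2.317  104.9614  25.3296]
force in face axes [-4.6982 -8.2013 -4.6036]
```

```bash
python3 -m crank '[[[60,0,0,0,0],[60,0,0,0,0],[60,0,0,0,0],[60,0,0,0,0],[60,0,0,0,0]]]' >/dev/null; python3 st.py; python3 -m crank '[[[60,0,0,-15,0],[60,0,0,-40,0],[60,0,0,-80,0],[60,0,0,-120,0],[60,0,0,-160,0],[60,0,0,-180,0],[60,0,0,-180,0]]]' >/dev/null; python3 st.py;python3 - <<'E'
from plant import bot,eyes
from g import *
ims=[]
for n in("scene","side","wrist"):
    p,d=eyes.grab_frame(n); np.savez(f"pics/{n}9.npz",p=p,d=d,**eyes.camera_model(n)); ims.append(p)
cv2.imwrite("pics/ws4.png",cv2.hconcat([cv2.resize(ims[2],(400,300)),cv2.resize(ims[1][140:290,310:510],(400,300))])[:,:,::-1])
E
```

```text
t 12.5 j [ 0.277  0.955 -0.623  1.44   0.999  1.428 -0.389] p [ 0.6373 -0.1932  0.1162] w 0.633 F [ 0.3 -0.2 -0.1]
 zt [-0.189  -0.5205 -0.8327] tilt 33.62585568843055 az -109.95384138003298 x [ 0.9307  0.1754 -0.3209]
 want zt [-0.2279 -0.5264 -0.8192] F_y [ 0.9177 -0.3974  0.    ]
t 13.2 j [ 0.128  0.857 -0.666  1.172  0.886  1.721 -0.266] p [ 0.6727 -0.0955  0.2687] w 0.639 F [ 0.2 -0.8 -0.6]
 zt [-0.1835 -0.5181 -0.8354] tilt 33.33980791482663 az -109.50576419327027 x [ 0.9316  0.1796 -0.316 ]
 want zt [-0.2279 -0.5264 -0.8192] F_y [ 0.9177 -0.3974  0.    ]
```

View pics/ws4.png

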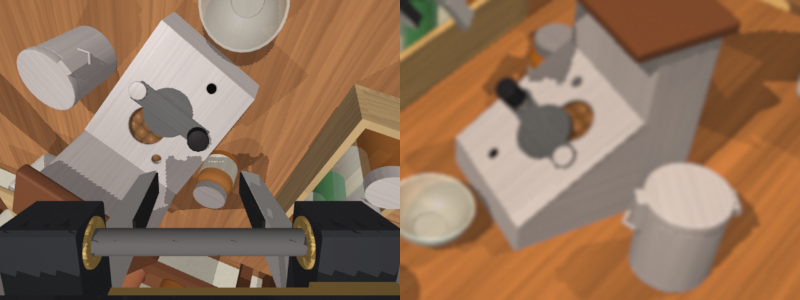

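Run:
```python
from g import *
p,d,K,T=load("wrist9"); q=np.load("pose.npz")["q"];F=frame(q[3]); L=(cloud(d,K,T)-q[:3])@F
g=cv2.cvtColor(p,cv2.COLOR_RGB2GRAY); m=(g<60)&(d>0)&(L[...,2]>.045)&(L[...,2]<.08)&(abs(L[...,0])<.03)&(abs(L[...,1]-.105)<.03)
k=L[m]; top=np.percentile(k[:,2],50); kt=k[abs(k[:,2]-top)<.003]
f=(d>0)&(L[...,0]>-.09)&(L[...,0]<-.05)&(L[...,1]>-.02)&(L[...,1]<.05); fz=np.median(L[f][:,2])
print(m.sum(),"top",kt.mean(0),"face",fz,"top above face",top-fz); c=kt.mean(0); print("angle-50",np.degrees(np.arctan2(c[1],c[0]))-50)
for n in("scene","side"):
    a,b=load(n+"0")[0],load(n+"9")[0]; D=(cv2.absdiff(a,b).max(2)>45).astype(np.uint8); D=cv2.morphologyEx(D,cv2.MORPH_OPEN,np.ones((4,4)))
    _,_,st,_=cv2.connectedComponentsWithStats(D); print(n,[r.tolist() for r in st[1:] if r[4]>40])
```

```text
968 top [-0.0018  0.1058  0.0527] face 0.0011192761623349298 top above face 0.0516008504205225
angle-50 40.97800845353645
scene [[47, 0, 18, 12, 135], [66, 0, 74, 52, 1773], [159, 0, 20, 7, 112], [182, 0, 22, 21, 246], [199, 0, 261, 195, 17351], [152, 10, 25, 39, 425], [178, 19, 21, 10, 118], [119, 23, 10, 11, 69], [166, 36, 15, 10, 95], [161, 44, 30, 32, 479], [114, 55, 8, 7, 49], [117, 63, 14, 21, 159], [344, 175, 12, 13, 103], [60, 177, 16, 9, 75], [264, 186, 109, 121, 6054], [0, 215, 19, 40, 475], [0, 223, 81, 146, 4639], [189, 304, 21, 8, 123], [179, 312, 28, 36, 545], [210, 313, 32, 53, 914], [173, 346, 37, 22, 510], [148, 398, 37, 33, 953], [0, 407, 18, 67, 973], [135, 435, 88, 45, 1732], [40, 436, 93, 44, 1208]]
side [[178, 0, 181, 93, 7089], [360, 0, 12, 20, 154], [369, 0, 10, 7, 55], [390, 0, 27, 6, 121], [455, 0, 50, 52, 987], [512, 0, 18, 9, 117], [529, 0, 33, 17, 402], [488, 18, 152, 306, 23092], [475, 36, 13, 11, 118], [260, 80, 84, 72, 2911], [521, 127, 34, 31, 610], [376, 154, 23, 14, 256], [474, 157, 42, 24, 744], [386, 168, 18, 26, 298], [355, 170, 33, 50, 791], [607, 310, 33, 64, 1437], [594, 333, 14, 21, 109], [619, 358, 21, 48, 494]]
```

Run:
```python
from g import *
a,b=load("scene0")[0],load("scene9")[0]
cv2.imwrite("pics/cmp.png",cv2.hconcat([cv2.resize(x[230:480,80:350],(400,370)) for x in(a,b)])[:,:,::-1])
```

```text
(no output)
```

View pics/cmp.png

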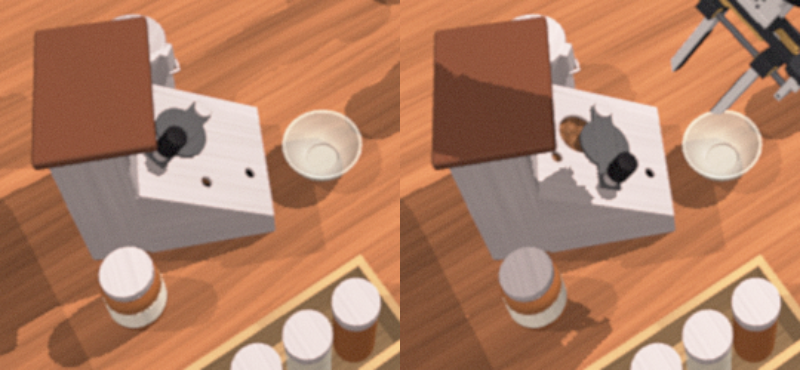

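The before and after crops match: the jar (left crop 130,285; right crop 530,285), bowl and tin have not moved, and the only differences are shadows. The knob now sits at the next hole and the hand is clear.

```bash
python3 -c "
from plant import bot
print(bot.finish_job())"
```

```text
the job is handed in; nothing more can be done
None
```

I pulled the spring knob out about 13 mm, swung the cover 40° down the slope and eased the pin into the next hole. I then opened the hand and backed it off 180 mm. The job was handed in at about 13.4 s, and no verdict was reported.

**Tilting the tool:** the move rows only allow a turn about the tool's own z, so they cannot tilt the gripper directly. I raised the arm past its reach (joint 6 at its limit), where it leans the tool instead, and the lean stays for later moves. The tool ended up about 2° off square to the face, which was close enough to grip the knob.

**Last checks:**
- **Pin home:** the knob top stands 51.6 mm above the face, where 52 mm is fully home. With the pin eased in, before release, the pull was 4.6 N, which matches the home spring force, and the tool was back at its starting height.
- **Cover angle:** the depth image gives about 41°. That is 1° over the 40° hole but within measuring error and the 2.3° allowed.
- **Hand clear:** contact force was close to zero after release.
- **Bystanders:** the jam jar, bowl and tin look unmoved in the before and after pictures. I did not check the pitcher, honey pot, egg holder and mug closely at the end, but the arm stayed away from them.

**Disagreement:** the wrist camera's depth first put the face about 4.7 mm higher than the two fixed cameras did, and 1.1 mm higher at the end. I split the difference for the grasp, and it held.

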